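# Stand a table leg up in the indexing jig and close the stop on it

### The arm

A 6-joint arm with a two-finger parallel gripper is mounted at the origin on the work surface. World frame = base frame: x ahead of the robot, y to its left, z up, the work surface at z = 0. Lengths are in mm, angles in rad, forces in N, time in s.
With the tool pointing down it reaches from about 300 to 775 mm from the base axis. Payload 14.6 kg.
Tool frame: the origin (TCP) lies on the centre line of the jaws, within the pads' length; the fingertips stand 19 mm ahead of it and the grasp point (between the pads) is the TCP (bot.tip_reach is the distance from the TCP to the fingertips, in mm); y points along the fingers, x is the direction in which the jaws open and shut, and the axes are right-handed (so a half turn about y gives the same grasp; the last joint's range is limited). The gripper opens to 85 mm and grips with 20 to 120 N. Pads are 22 mm wide; open, the fingers measure 114 mm over their backs; the gripper's body (76 mm by 85 mm) begins 54 mm behind the grasp point. The pads swing forward as they close: fully open they stand 13 mm farther back than shut.
Start: joints at [-1.376, 0.3, 1.521, -0, 1.321, -0.067], TCP at [142.344, -531.251, 250.281] pointing down, gripper open.
Joint ranges: [-3.03, 3.03], [-0.79, 2.21], [0.23, 2.52], [-1.04, 4.18], [0, 3.07], [-2.55, 2.55]. Speed limits (rad/s): [2.22, 2.22, 2.57, 3.14, 3.14, 3.14].

### API

Orientations are given as a unit quaternion [w, x, y, z].
In Python, from rig import bot gives the robot as it stands. Calls block until the motion is done:
- bot.move_to(position, orientation): joint-space move of the TCP to a pose.
- bot.servo_line(position, attitude=None, speed=150, until_force=None): straight line of the TCP; attitude=None keeps the orientation; speed is the mean speed in mm/s. With until_force (N) it stops when the force on the tool has changed by that much, and returns True; else False.
- bot.move_joints(angles): joint-space move.
- bot.move_gripper(opening, grip_force=None): finger opening in mm; grip_force is the grip in N (None keeps the last); returns when the fingers have stopped.
- bot.dwell(seconds).
- bot.ik(position, orientation): joint angles nearest the present ones, or None.
- bot.read_state(): the state.
- bot.read_camera(name): name is "side" or "top"; returns a dict with "image" (420x560x3 uint8, blue, green, red), "depth" (420x560 float32, mm along the optical axis (not along the pixel's ray), 0 where there is no reading), "fovy" (degrees; the focal length in pixels is half the picture's height over the tangent of half this angle, whatever the lens; pixels are square), "cx", "cy" (the principal point, pixels), "eye" and "attitude" of the camera in the world. Camera axes: x right, y down, z forward; pixel columns grow to the right and rows downward; lengths in mm; the calibration is good to about 2 mm. A picture is of the moment at which its call begins.
A pose or a line that the arm cannot do raises bot.MotionError and nothing moves.
- bot.finish_job(): hands the job in, once; it reports no verdict.
The state is a dict: "clock": time; "joint_positions": joint angles; "qvel": joint speeds; "effort": joint torques, N m; "ee_pos": TCP position; "tool_rot": TCP orientation; "ft_force": force on the tool from outside, world axes, zero at the start; "moment": the same for the moment, N m; "grip_width": finger opening in mm.
Only numpy, scipy, OpenCV 4.12 (cv2) and the standard library are available. Lean on these libraries where they do the work, as an engineer would, in place of code of your own. Each camera call takes 0.05 s, during which the arm holds its last target. There are 200 camera calls.

### The job

Raise the lying table leg upright by the bolt through its head, its black foot end staying down on the jig's board, and leave it standing on its foot fully inside the bay, between the wooden far stop and the sliding steel stop and in front of the end fence. Then pull the black spring knob up, slide the steel stop one notch towards the leg and let the knob drop home again, so that the leg is held standing in the closed bay. Leave the loose offcut and the bolt that share the board where they are.

Things in the scene. Friction and masses are not known exactly. Their poses are not given: they have to be found in the camera images.
- jig: Indexing jig fixed on the bench (place and yaw vary): white laminated board 360 x 410 x 12 mm. Origin on its underside (bench level) beneath the bay's middle; board spans x -260 to +100, y -310 to +100 mm. The bay for the leg's foot lies between the wooden far stop (+x), the wooden end fence (+y) and the sliding steel stop (-x). An aluminium rail, 18 mm high, runs along x at y +50, x -235 to -85 mm.
- bay (a point): Middle of the bay on the board's top (12 mm above the bench), axes as the jig's. Far stop face at x +22.5 mm (40 mm high, y -40 to +45); end fence face at y +25 mm (40 mm high, x -82 to +22); steel stop face at x -47.5 mm at the start, -22.5 mm one notch on. The mouth at y -40 mm is open to -y. So the bay is 70 mm wide at first, 45 mm closed, 65 mm deep.
- leg: Loose square table leg of pale wood, 40 x 40 x 220 mm, about 0.3 kg, black plastic glide 8 mm thick over the foot end, small dark hole in the head end. It always starts lying on the board outside the bay's mouth, foot towards the bay. Origin: mid-length on the face it lies on at the start. x runs from foot to head (up when it stands); centre line at z +20 mm.
- leg_foot (a point): Centre of the leg's square foot face, x towards the head. 20 mm above the board's top while lying, at the board's top when it stands.
- leg_head (a point): Centre of the leg's square head face, 220 mm from leg_foot.
- leg_bolt (a point): Middle of the steel cross bolt through the leg, on its centre line, 190 mm from the foot face and 30 mm from the head face (32 mm above the bench while lying). Its two domed heads (16 mm wide) stand 4 mm proud of the leg's two upright side faces as it lies, 48 mm over the domes, along the leg's y. Gripped lightly on the domes the leg swings freely about the bolt; gripped on its flat sides it does not turn in the fingers.
- stop (a joint): Travel of the steel sliding stop in m, along jig +x (towards the bay). 0 = the notch it starts in; notches every 0.025; +0.025 = one notch closer, the closed bay. Limits -0.025 to +0.05. Slides with about 1 to 2 N when the plunger is out; locked (about 1.5 mm of play each way) when it is in.
- plunger (a joint): Lift of the spring knob in m: 0 = pin home in a notch, 0.018 = fully out. The pin is 12 mm deep, so lift it above 0.012 (straight up) to free the stop; spring 5 N at 0, 9.5 N at 0.018. The pin's tip is round: it drops in and centres itself within about 3 mm of a notch, else it rides on the rail.
- knob (a point): Middle of the black round knob (28 mm diameter, 20 mm high) on top of the sliding stop, 69 mm above the bench when home; below it is a 12 mm neck, and the stop's flat top lies 24 mm under this point. Rises with the plunger and travels with the stop. Axes as the jig's.
- stop_face (a point): Middle of the steel stop's upright face that looks at the bay (jig +x), 60 mm wide, top 49 mm above the bench. Axes as the jig's.
- offcut: Bystander on the board: loose square wooden offcut 100 x 28 x 28 mm, lying; origin under its middle, x along it.
- bolt: Bystander on the board: loose steel bolt standing on its head, 22 mm wide, 45 mm high; origin under it.
Mind the look-alikes: they are no part of the job. Leave any green look-alike of the leg alone.

How it is judged:
By the outcome, as a careful person would: the job done as asked, in the order asked, and still so for the second after the job is handed in, with the robot touching nothing.
It also fails if it takes over 56 s, if anything falls off the work surface, if the arm or the gripper's body presses on something with over 40 N, if the wrist force passes 120 N, or if a joint passes its speed limit or range.

## Working session

There is one attempt and no reset: what is moved stays moved. The work goes in short steps, each a Python script; the robot and the scene stay as the last script left them, time stands still between calls to the robot, and variables do not carry over. Pictures are saved under pics/ and viewed, about 8 in all and at most 12, crops included, and the job is handed in when it is done.

```bash
mkdir -p pics; ls; cat > h.py <<'E'
import numpy as np, cv2
from rig import bot
from scipy.spatial.transform import Rotation as R
def rot(q): return R.from_quat([q[1],q[2],q[3],q[0]])
def quat(r):
    x=r.as_quat(); return [x[3],x[0],x[1],x[2]]
def cloud(c):
    d=c["depth"]; f=d.shape[0]/2/np.tan(np.radians(c["fovy"])/2)
    v,u=np.mgrid[:d.shape[0],:d.shape[1]]
    P=np.dstack([(u-c["cx"])/f*d,(v-c["cy"])/f*d,d])
    W=P@rot(c["attitude"]).as_matrix().T+np.array(c["eye"])
    W[d<=0]=np.nan
    return W
E
python3 - <<'E'
from h import *
for n in ("top","side"):
    c=bot.read_camera(n); cv2.imwrite(f"pics/{n}0.png",c["image"]); np.savez(f"{n}0.npz",W=cloud(c),im=c["image"])
    print(n,c["fovy"],c["cx"],c["cy"],c["eye"],c["attitude"])
print(bot.read_state())
E
```

```text
pics
top 47.68105165270315 275.0584625219144 202.83662298861154 [ 189.29401764  -56.20751242 1166.85646891] [ 0.06386749 -0.69716669  0.71037459 -0.07243959]
side 52.590673203696326 275.3582935953565 208.44677852196673 [ 68.37399661 562.89538074 569.38261007] [ 0.11457566 -0.24010871  0.85315791 -0.44871127]
{'clock': 0.1, 'joint_positions': array([-1.37562509e+00,  3.00427187e-01,  1.52153322e+00,  3.55196404e-05,
        1.32074416e+00, -6.65399615e-02]), 'qvel': array([ 0.00025164, -0.00277968, -0.00257002, -0.00083265,  0.00089259,
        0.00146711]), 'effort': array([ 3.00228072e-03, -5.44370878e+01, -3.62368083e+01, -1.10928440e-05,
        3.04510286e-03,  3.06555421e-07]), 'ee_pos': array([ 142.30055658, -531.06138931,  249.76565096]), 'tool_rot': array([ 0.56123324, -0.56069589,  0.43077371, -0.43019924]), 'ft_force': array([0.14980575, 0.14185509, 0.38672418]), 'moment': array([ 0.01598235, -0.04385167,  0.03151677]), 'grip_width': 85.26710246904084}
```

View pics/top0.png

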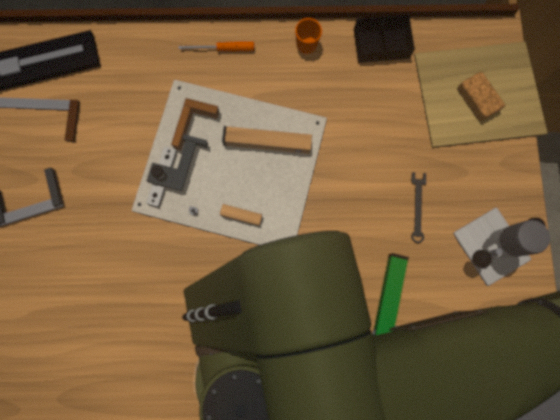

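View pics/side0.png

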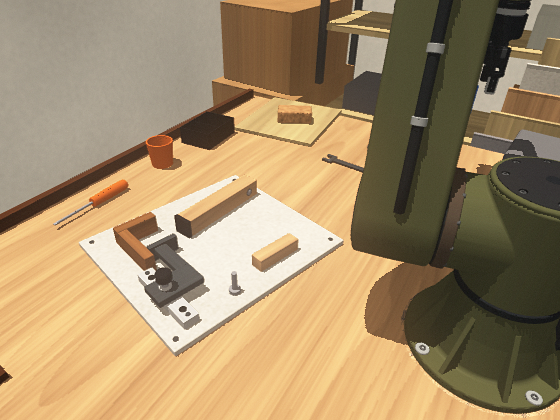

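The top view shows the board centred near (230,165). The bay's brown L (fence and far stop) is at (195,120), and the steel stop with its black knob is at (158,172). The pale leg is at (267,140), with its dark foot at (226,135). The offcut is at (241,215), the small bolt at (194,211), and the green look-alike is off the board at (391,295). The leg is therefore the 220 mm piece with a black foot end. I'll fit the poses next.

```bash
python3 - <<'E'
from h import *
d=np.load("top0.npz");W=d["W"];im=d["im"]
def at(u,v): return np.round(W[v,u],1)
for n,p in dict(fence=(182,125),far=(200,107),legfoot=(230,138),leghead=(305,145),knob=(158,172),steel=(180,178),off=(241,215),boardmid=(220,190),cTL=(179,87),cTR=(318,123),cBL=(139,206)).items(): print(n,at(*p))
z=W[...,2]
g=im.astype(int)
reg=np.zeros(z.shape,np.uint8); cv2.fillPoly(reg,[np.array([(165,70),(335,112),(300,262),(120,215)])],1)
white=(g.min(2)>120)&(g.max(2)-g.min(2)<45)&(reg>0)
P=W[white&(abs(z-12)<6)][:,:2].astype(np.float32); print(len(P),np.nanmedian(z[white]))
r=cv2.minAreaRect(P);print(r,cv2.boxPoints(r))
# leg
for nm,poly,lo,hi in (("leg",[(215,115),(322,135),(316,162),(215,150)],42,62),("off",[(210,198),(270,208),(268,235),(212,225)],32,50)):
    m=np.zeros(z.shape,np.uint8); cv2.fillPoly(m,[np.array(poly)],1)
    Q=W[(m>0)&(z>lo)&(z<hi)]; print(nm,len(Q),np.median(Q[:,2]),cv2.minAreaRect(Q[:,:2].astype(np.float32)))
s=im[70:260,120:340]; cv2.imwrite("pics/crop1.png",cv2.resize(s,None,fx=3.4,fy=3.1,interpolation=cv2.INTER_CUBIC))
E
```

```text
fence [606.5 153.4  52.4]
far [654.2 110.1  49.2]
legfoot [571.   35.3  52.6]
leghead [ 550.7 -148.3   50.6]
knob [480.1 202.2  81.6]
steel [474.  157.3  44.6]
off [381.1  10.2  40.5]
boardmid [450.1  63.8  10.9]
cTL [724.7 170.3  13.7]
cTR [ 622.  -186.9   10.5]
cBL [412.4 262.3  15. ]
15239 11.997169617941154
((520.2800903320312, 37.02532958984375), (407.72332763671875, 358.1970520019531), 74.0816650390625) [[ 292.13684 -109.89816]
 [ 636.5983  -208.13977]
 [ 748.42334  183.94882]
 [ 403.96185  282.19043]]
leg 1471 51.5877696237078 ((571.5177001953125, -55.585960388183594), (220.0970916748047, 42.90003967285156), 82.95357513427734)
off 490 39.896101115012925 ((384.8663024902344, 10.92001724243164), (100.08536529541016, 28.641523361206055), 74.07243347167969)
```

View pics/crop1.png

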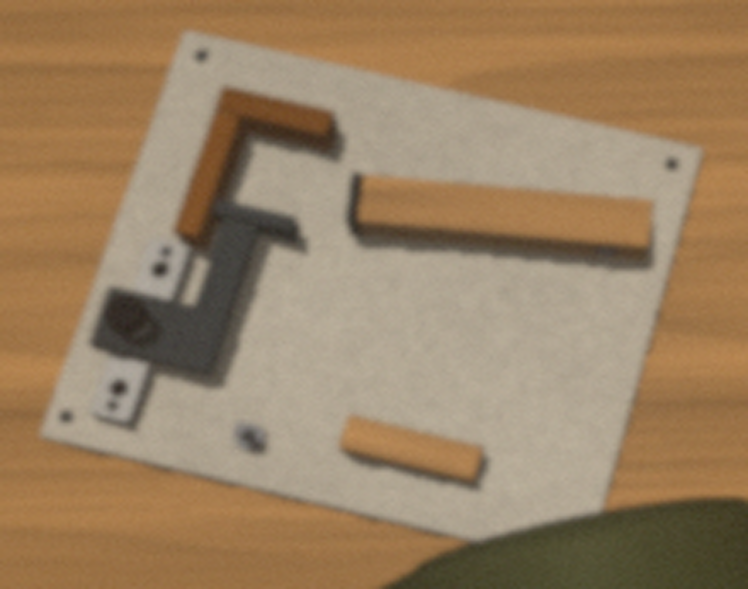

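The only pale 220 mm piece with a black foot is the one at crop (505,210), so that is the leg. It lies foot towards the bay, and its fitted size of 220×43 mm at z≈51.6 agrees. The crop shows the knob at about (130,320) on the stop. Now I'll set up the frames, check the IK and go above the bolt.

```bash
cat >> h.py <<'E'
JX=np.array([.9617,-.2743]);JY=np.array([.2743,.9617]);JO=np.array([626.0,116.1])
def J(x,y,z): return [*(JO+x*JX+y*JY),z]
def toJ(p): d=np.array(p[:2])-JO; return d@JX,d@JY
LD=np.array([-.1227,-.9924]) # leg foot->head
FOOT=np.array([571.5,-55.6])-110*LD
def down(xdir,near=None):
    "tool y down, jaws along xdir; sign nearest present orientation"
    cur=rot(bot.read_state()["tool_rot"]).as_matrix()
    x=np.array([*xdir,0.]);x/=np.linalg.norm(x)
    if x@cur[:,0]<0: x=-x
    y=np.array([0,0,-1.]);return quat(R.from_matrix(np.c_[x,y,np.cross(x,y)]))
LQ=lambda: down([-LD[1],LD[0]])
E
python3 - <<'E'
from h import *
print(rot(bot.read_state()["tool_rot"]).as_matrix().round(2),bot.tip_reach,FOOT,toJ(FOOT))
b=FOOT+190*LD; q=LQ(); print(b)
for p,o in (([*b,36],q),(J(-1,-3,206),down(JX)),(J(-164,48,70),down(JY)),(J(-139,48,90),down(JY))):
    s=bot.ik(p,o); print(np.round(s,2) if s is not None else None)
d=np.load("top0.npz");W=d["W"];z=W[...,2]
dd=W[...,:2]-JO; jx=dd@JX; jy=dd@JY
m=(z>70)&(z<95)&(jx<-100)&(jx>-220)&(jy>0)&(jy<100)
print("knob",m.sum(),np.median(jx[m]),np.median(jy[m]),np.ptp(jx[m]),np.ptp(jy[m]),np.median(z[m]))
for n,lo,hi,a in (("far",46,58,(-5,90,-60,70)),("fence/stop",40,58,(-200,60,-60,70))):
    m=(z>46)&(z<58)&(jx>a[0])&(jx<a[1])&(jy>a[2])&(jy<a[3]); print(n,m.sum(),np.percentile(jx[m],[1,99]),np.percentile(jy[m],[1,99]))
m=(z>44)&(z<56)&(jx>0)&(jx<60)&(jy>-60)&(jy<0);print("farstop arm x,y",np.percentile(jx[m],[2,98]),jy[m].min())
m=(z>44)&(z<56)&(jx>-40)&(jx<0)&(jy>0)&(jy<80);print("fence y",np.percentile(jy[m],[2,98]))
m=(z>44)&(z<56)&(jx>-90)&(jx<-30)&(jy>-60)&(jy<15);print("steel x,y",np.percentile(jx[m],[2,98]),np.percentile(jy[m],[2,98]))
bot.move_to([*b,150],q)
print(bot.read_state()["ee_pos"],bot.read_state()["clock"])
E
```

```text
[[ 0.26 -0.    0.97]
 [-0.97  0.    0.26]
 [-0.   -1.    0.  ]] 19.0 [584.997  53.564] (np.float64(-22.278960300000037), np.float64(-71.38799410000001))
[ 561.684 -134.992]
[-0.3   0.62  1.61 -0.    0.92 -0.18]
[ 0.12  0.52  1.31 -0.    1.31  0.4 ]
[ 0.34  0.47  1.75 -0.    0.92  2.19]
[ 0.31  0.47  1.69 -0.    0.98  2.16]
knob 108 -160.48130273373806 47.2645518623221 26.754778767093825 26.82135540977115 77.9891204301847
far 388 [-4.10327742 44.73398928] [-40.47861064  42.87415738]
fence/stop 988 [-181.29212511   43.91722452] [-38.94922663  59.53353934]
farstop arm x,y [22.53560779 44.70926609] -41.381629763213326
fence y [23.24444302 43.26768867]
steel x,y [-87.51038159 -47.75240457] [-37.55583239  12.45109042]
[ 561.56634179 -135.82684366  150.20124488] 2.2
```

The jig fit checks out: the far stop face reads +22.5 and the steel face -47.8. The fence reads 23.2 against 25, so I'll shift y by -1.5 mm. Next I'll descend and grip the domes lightly.

```bash
echo "JO=JO-1.5*JY" >> h.py
python3 - <<'E'
from h import *
b=FOOT+190*LD
print(bot.servo_line([*b,36],LQ(),speed=80,until_force=8))
bot.move_gripper(44,20)
s=bot.read_state();print(s["grip_width"],s["ee_pos"],s["ft_force"],s["clock"])
c=bot.read_camera("side"); im=c["image"][150:310,70:350]; cv2.imwrite("pics/grip.png",cv2.resize(im,None,fx=2.8,fy=2.8))
c=bot.read_camera("top"); cv2.imwrite("pics/grip_top.png",c["image"])
E
```

```text
False
46.288365338203874 [ 561.81221863 -135.01392564   36.42268825] [-1.41854171  1.47072606  5.49782939] 4.225
```

View pics/grip.png

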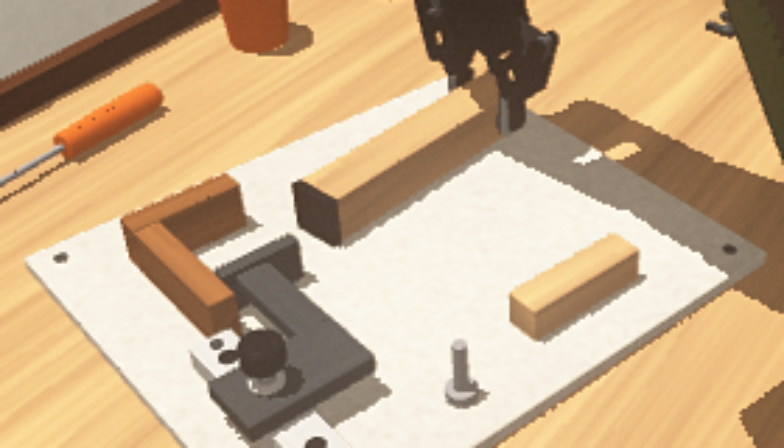

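The leg is held near its head. But the width reads 46.3 instead of 48 with +5.5 N upward, which suggests the pads sit too high on the domes because they swing back when open. I'll open, go a little lower under a force guard and regrip.

```bash
python3 - <<'E'
from h import *
b=FOOT+190*LD
bot.move_gripper(62)
for z in (32,29,26):
    hit=bot.servo_line([*b,z],LQ(),speed=30,until_force=5)
    s=bot.read_state();print(z,hit,s["ee_pos"],s["ft_force"])
    if hit: bot.servo_line([*b,s["ee_pos"][2]+3],LQ(),speed=30); break
    bot.move_gripper(44,20)
    s=bot.read_state();print(s["grip_width"],s["ft_force"],s["clock"])
    if s["grip_width"]>47.4: break
    bot.move_gripper(62)
E
```

```text
32 False [ 561.53246983 -134.94816356   31.66504343] [0.61710573 0.25123739 0.45747298]
47.08809807681228 [-1.41362055  0.42764686  2.9194269 ] 5.1917
29 False [ 561.54463919 -134.95259374   28.69029709] [-0.2014703  -0.78387014 -0.57084297]
46.322703917909124 [-0.80497526 -0.66558392  2.90983629] 6.0167
26 False [ 561.57912675 -134.96155723   25.74922904] [ 0.65112204 -0.22303855  0.45050192]
46.7499864519399 [ 3.28388402 -0.24848422 19.1049288 ] 6.85
```

```bash
python3 - <<'E'
from h import *
b=FOOT+190*LD; q=LQ()
bot.servo_line([*b,33],q,speed=60)
bot.move_gripper(44,20)
s=bot.read_state();z0=s["ee_pos"][2];print(s["grip_width"],z0,s["ft_force"])
off=z0-32
n=12
for i in range(1,n+1):
    p=i/n; th=np.radians(6+90*p)
    S=191.05*np.cos(th)+30*p; z=12+191.05*np.sin(th)+off
    bot.servo_line([*(FOOT+S*LD),z],q,speed=90)
    s=bot.read_state();print(i,np.round(s["ft_force"],1),round(s["grip_width"],1),s["clock"])
    if abs(s["ft_force"]).max()>25: print("STOP");break
print(s["ee_pos"],toJ(s["ee_pos"]))
im=bot.read_camera("side")["image"]; cv2.imwrite("pics/up.png",cv2.resize(im[40:320,60:400],None,fx=2,fy=2))
E
```

```text
46.66944268668844 33.30186148535823 [-1.54490859  0.41974931  6.54989129]
1 [-0.1  0.1 -2.6] 46.5 8.1167
2 [-0.1  0.5 -2.2] 46.3 8.5333
3 [-0.  -0.3 -2.1] 46.6 8.95
4 [ 0.3 -1.1 -1.9] 46.4 9.3667
5 [-0.6 -0.7 -2. ] 46.6 9.775
6 [-0.2 -2.3 -0.7] 46.5 10.1833
7 [ 0.3 -1.4 -0.1] 46.8 10.5917
8 [-0.1 -1.5 -0.5] 46.7 10.9917
9 [-0.3 -0.5  0.2] 46.5 11.3917
10 [-0.4 -1.4  1.5] 46.9 11.7917
11 [-0.1 -1.1  5.7] 46.4 12.1917
12 [ 0.9 -0.5  9.6] 46.6 12.5917
[584.31715161  43.57184677 204.38841323] (np.float64(-20.191922861597405), np.float64(-79.68376920690366))
```

View pics/up.png

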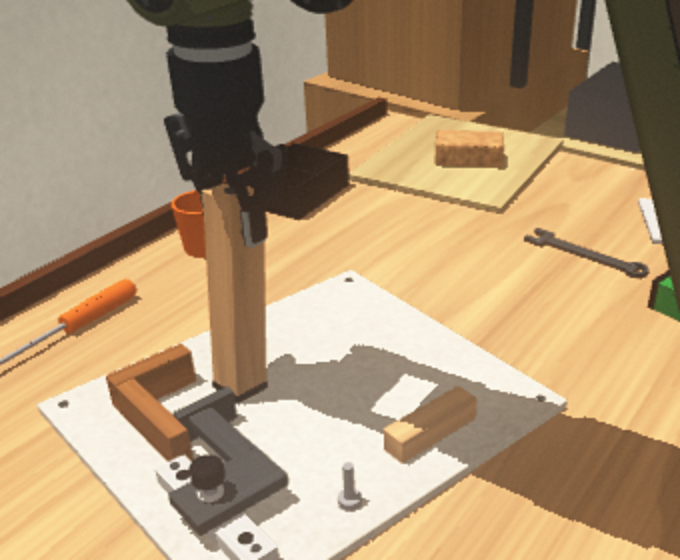

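The leg stands upright near crop (237,290), outside the mouth, and presses about 9 N on the board. I'll unload it to nearly its own weight, then yaw it to the jig, shift it and slide it in.

```bash
python3 - <<'E'
from h import *
def F(): 
    bot.dwell(.1); return bot.read_state()["ft_force"][2]
p=bot.read_state()["ee_pos"]; q=LQ()
z=p[2]
while F()>-1.5 and z<p[2]+5:
    z+=0.5; bot.servo_line([p[0],p[1],z],q,speed=20)
print("z",z,F())
x,y=-20.2,-82
q2=down(JX)
bot.servo_line(J(-12,-84,z),q2,speed=40)
bot.servo_line(J(-1.5,-80,z),q2,speed=40);print(F())
for y in (-60,-40,-20,-5):
    h=bot.servo_line(J(-1.5,y,z),q2,speed=50,until_force=10)
    s=bot.read_state();print(y,h,np.round(s["ft_force"],1))
    if h:break
print(toJ(s["ee_pos"]),s["ee_pos"],s["clock"])
c=bot.read_camera("side");im=c["image"]; cv2.imwrite("pics/in.png",cv2.resize(im[40:320,60:340],None,fx=2.1,fy=2.1))
W=cloud(c); np.savez("side1.npz",W=W,im=im)
E
```

```text
z 205.41367782883813 -3.613470794480343
-3.5109589697381636
-60 False [ 0.3 -0.1 -4. ]
-40 False [-0.4 -0.5 -2.9]
-20 False [-1.4 -0.7 -3.1]
-5 False [-2.6 -0.7 -3.1]
(np.float64(-1.7649646686688427), np.float64(-4.647856082591692)) [622.61659568 110.67216455 205.26262464] 16.5583
```

View pics/in.png

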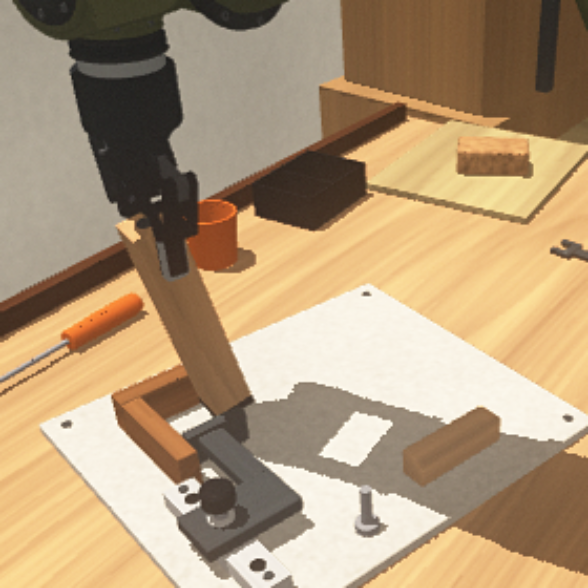

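The leg now leans. Its head is ahead, and its foot lags near crop (225,400) at the bay mouth, either caught on a stop or held by pivot friction. I'll measure it.

```bash
python3 - <<'E'
from h import *
d=np.load("side1.npz");W=d["W"];z=W[...,2]
dd=W[...,:2]-JO; jx=dd@JX; jy=dd@JY
b,g,r=[d["im"][...,i].astype(int) for i in range(3)]
for lo in range(12,190,12):
    m=(z>=lo)&(z<lo+12)&(jx>-50)&(jx<60)&(jy>-140)&(jy<24)&((jx<21)|(z>56))
    if m.sum()>5: print(lo,m.sum(),np.percentile(jx[m],[3,50,97]).round(1),np.percentile(jy[m],[3,97]).round(1))
E
```

```text
12 775 [-47.9 -11.2  20.2] [-136.6    5.9]
24 149 [-21.7 -18.4  20.8] [-61.6  12.3]
36 146 [-22.3 -18.7  20.7] [-59.5  17.3]
48 134 [-49.5 -19.9  20.6] [-56.3  10.7]
60 113 [-22.3 -20.1  10.4] [-54.7 -16. ]
72 121 [-22.9 -20.1   9.4] [-51.  -12.6]
84 116 [-22.7 -20.6   9.1] [-49.3 -10. ]
96 122 [-23.4 -20.8   8. ] [-45.9  -7.4]
108 132 [-23.4 -20.9  11.1] [-42.5  -4.2]
120 128 [-23.4 -20.9   8.8] [-41.   -1.7]
132 139 [-23.5 -21.1  11.6] [-37.1   1.1]
144 137 [-23.8 -21.3   9.9] [-35.3   3.7]
156 145 [-24.1 -21.6  12.2] [-32.6   6.5]
168 151 [-24.2 -21.9   9.4] [-29.8   9.2]
180 114 [-33.5 -22.    8. ] [-27.7  12.4]
```

The leg is in the mouth laterally (x about -20 to +20), but it leans about 12° with the foot dragging behind. I'll back the bolt off along -y to bring it vertical, press lightly to square it on its foot, then hover about 1.5 mm and go in without dragging.

```bash
cat >> h.py <<'E'
def F():
    bot.dwell(.1); return bot.read_state()["ft_force"][2]
def lean(save=None):
    "leg face profile from side cam: fits of -x face x(z), and -y/+y limits"
    c=bot.read_camera("side");W=cloud(c);z=W[...,2];dd=W[...,:2]-JO; jx=dd@JX; jy=dd@JY
    zs,a,b,e=[],[],[],[]
    for lo in range(60,170,10):
        m=(z>=lo)&(z<lo+10)&(jx>-45)&(jx<60)&(jy>-140)&(jy<40)
        zs.append(lo+5);a.append(np.median(jx[m]));b.append(np.percentile(jy[m],3));e.append(np.percentile(jy[m],97))
    f=lambda v:np.polyfit(zs,v,1)
    for n,v in (("x-",a),("y-",b),("y+",e)):
        k=f(v);print(n,"lean deg %.1f at foot %.1f"%(np.degrees(np.arctan(k[0])),np.polyval(k,12)))
    if save: cv2.imwrite(save,cv2.resize(c["image"][40:320,60:340],None,fx=2.1,fy=2.1))
E
python3 - <<'E'
from h import *
q2=down(JX)
bot.servo_line(J(-4,-5,205),q2,speed=30)
# arc about the low +y edge: tilt t from 12 deg to 0
cy=-5-190*np.sin(np.radians(12))+20*np.cos(np.radians(12))
for t in (8,4,0):
    r=np.radians(t)
    y=cy+190*np.sin(r)-20*np.cos(r); z=13+190*np.cos(r)+20*np.sin(r)
    bot.servo_line(J(-4,y,z),q2,speed=50); print(t,round(y),round(z,1),F())
lean()
z=203
while F()<8 and z>200: z-=.7; bot.servo_line(J(-4,y,z),q2,speed=20)
print("press",z,F()); lean("pics/press.png"); print(y,bot.read_state()["clock"])
E
```

```text
8 -18 203.9 7.241402143963405
4 -32 203.9 6.185365802578898
0 -45 203.0 5.68146248934988
x- lean deg -1.2 at foot -19.5
y- lean deg -0.4 at foot -60.7
y+ lean deg -0.2 at foot -24.2
press 202.3 8.48962598152603
x- lean deg -1.0 at foot -19.7
y- lean deg -0.1 at foot -61.2
y+ lean deg -0.3 at foot -23.8
-44.940269240698164 19.0583
```

View pics/press.png

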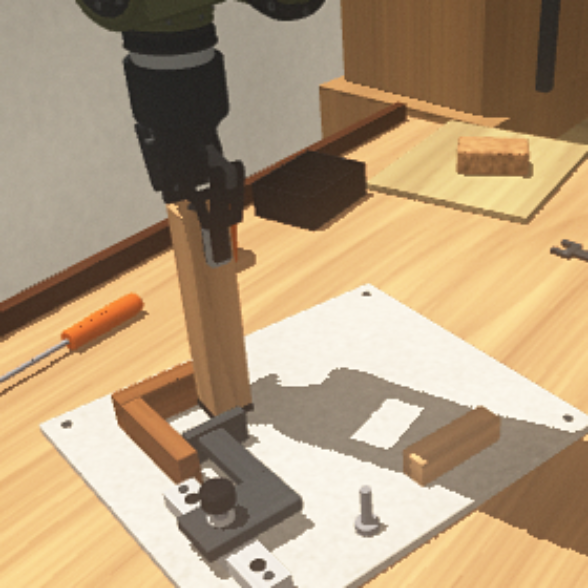

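It is vertical again (lean 0.1–1°) with the foot spanning y -61 to -24. Now I'll hover it just clear of the board and move in.

```bash
python3 - <<'E'
from h import *
q2=down(JX); z=202.3; y=-45
while F()>-2.3 and z<209: z+=.7; bot.servo_line(J(-4,y,z),q2,speed=20)
z+=1.5; bot.servo_line(J(-4,y,z),q2,speed=20); print("hover",z,F())
bot.servo_line(J(-7,y,z),q2,speed=20); lean()
for y in (-30,-15,-5):
    h=bot.servo_line(J(-7,y,z),q2,speed=30,until_force=8); print(y,h,np.round(bot.read_state()["ft_force"],1))
    if h: break
lean("pics/in2.png"); print(bot.read_state()["clock"])
E
```

```text
hover 206.59999999999997 -4.192020403341106
x- lean deg -0.6 at foot -24.8
y- lean deg 4.2 at foot -76.3
y+ lean deg 4.2 at foot -39.2
-30 False [-0.2 -0.2 -3.8]
-15 False [-0.2 -0.4 -3.8]
-5 False [-0.6 -0.4 -4.8]
x- lean deg -0.9 at foot -24.3
y- lean deg 3.5 at foot -34.0
y+ lean deg 3.5 at foot 3.2
23.0917
```

View pics/in2.png

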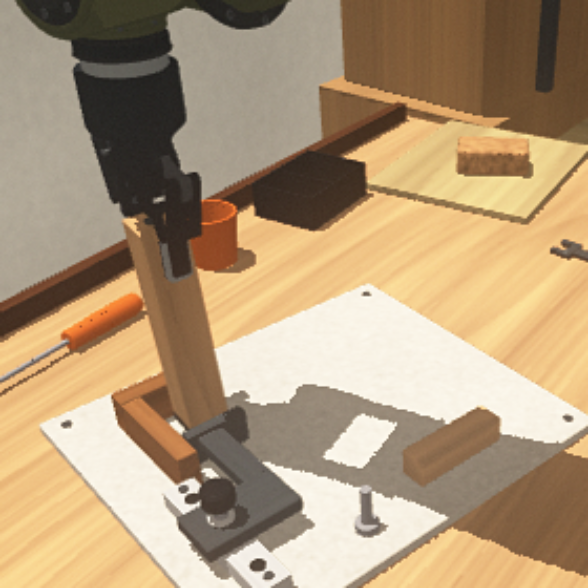

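The foot is inside (y -34 to +3, x face -24) with a 3.5° lean. I'll move 6 mm deeper, touch down, square it up by moving the bolt back, press lightly and check before releasing.

```bash
python3 - <<'E'
from h import *
q2=down(JX)
bot.servo_line(J(-7,2,206.6),q2,speed=30)
z=206.6
while F()<2 and z>200: z-=.7; bot.servo_line(J(-7,2,z),q2,speed=20)
print("touch",z)
bot.servo_line(J(-7,-9.5,min(z,204)),q2,speed=30); z=min(z,204); print(F())
while F()<8 and z>200.5: z-=.7; bot.servo_line(J(-7,-9.5,z),q2,speed=20)
print("press",z,F()); lean(); print(bot.read_state()["clock"])
E
```

```text
touch 203.80000000000004
5.486627352218198
press 203.10000000000005 9.99127866974747
x- lean deg -0.7 at foot -24.3
y- lean deg 1.2 at foot -30.2
y+ lean deg 1.4 at foot 6.3
26.2083
```

```bash
python3 - <<'E'
from h import *
q2=down(JX)
p=bot.read_state()["ee_pos"]
bot.servo_line(J(-7,-13,p[2]),q2,speed=30); lean()
bot.move_gripper(80)
p=bot.read_state()["ee_pos"]
bot.servo_line([p[0],p[1],300],q2,speed=150)
lean()
c=bot.read_camera("top"); W=cloud(c); z=W[...,2]; dd=W[...,:2]-JO; jx=dd@JX; jy=dd@JY
m=(z>70)&(z<95)&(jx<-100)&(jx>-220)&(jy>0)&(jy<100)
print("knob",m.sum(),np.median(jx[m]),np.median(jy[m]),np.median(z[m]))
print([np.round(bot.ik(J(-160,48,h),down(JY)),2) for h in (69,300)], bot.read_state()["clock"])
E
```

```text
x- lean deg -1.0 at foot -24.0
y- lean deg 0.2 at foot -31.0
y+ lean deg 0.4 at foot 5.7
x- lean deg 0.1 at foot -24.0
y- lean deg -0.1 at foot -30.9
y+ lean deg -0.0 at foot 5.8
knob 0 nan nan nan
[array([ 0.33,  0.47,  1.75, -0.  ,  0.92,  2.18]), array([ 0.33,  0.21,  1.51, -0.  ,  1.41,  2.18])] 27.8583
  return _methods._mean(a, axis=axis, dtype=dtype,
  ret = ret.dtype.type(ret / rcount)
```

The leg stands free (lean ≤0.1°, x face -24, y -31 to +6, inside the bay). Now the knob, at jig (-160, 50), the middle of the rail.

```bash
python3 - <<'E'
from h import *
q=down(JY)
bot.move_gripper(64)
bot.move_to(J(-160,49.5,180),q)
print(bot.servo_line(J(-160,49.5,71),q,speed=90,until_force=8))
bot.move_gripper(20,60)
s=bot.read_state();print("grip",s["grip_width"],s["ee_pos"],toJ(s["ee_pos"]),s["ft_force"])
x0,y0=toJ(s["ee_pos"]); z0=71
for d in (5,10,15.5):
    bot.servo_line(J(-160,49.5,z0+d),q,speed=30); s=bot.read_state(); print(d,np.round(s["ft_force"],1),round(s["ee_pos"][2],1))
print(s["clock"])
c=bot.read_camera("side"); cv2.imwrite("pics/knob.png",cv2.resize(c["image"][180:360,80:280],None,fx=3,fy=3))
E
```

```text
False
grip 25.69654491359618 [487.04786836 208.86151122  72.58371417] (np.float64(-159.07474752225883), np.float64(52.59433670118972)) [ 8.30048276 24.18043612  0.9036917 ]
5 [ 8.6 25.5 -5.6] 77.0
10 [ 7.9 25.6 -8.1] 81.8
15.5 [ 8.1 27.2 -9.6] 87.2
32.5
```

View pics/knob.png

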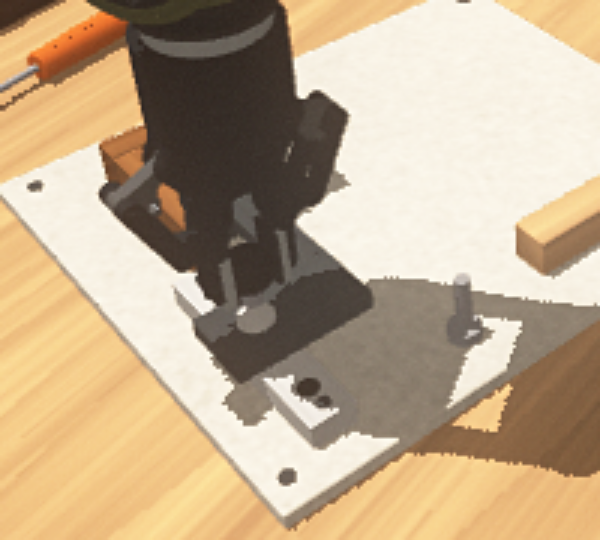

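The knob is lifted about 15 mm and the spring force (about 9 N) matches. There is a 27 N side load because the knob's y is nearer 53, so I'll relax that first, then slide one notch.

```bash
python3 - <<'E'
from h import *
q=down(JY); y=49.5; z=86.5
def f(): 
    bot.dwell(.05); v=bot.read_state()["ft_force"]; return v[:2]@JX,v[:2]@JY,v[2]
while f()[1]>4 and y<55: y+=.6; bot.servo_line(J(-160,y,z),q,speed=20)
print("y",y,np.round(f(),1))
for d in (8,16,22,25):
    bot.servo_line(J(-160+d,y,z),q,speed=30); print(d,np.round(f(),1),np.round(toJ(bot.read_state()["ee_pos"]),1))
lean()
p=bot.read_state()["ee_pos"]; print(bot.read_state()["clock"],p)
E
```

```text
y 53.70000000000001 [-0.7  1.3 -9.3]
8 [ 1.3 -2.1 -9.2] [-151.8   53.5]
16 [ 1.2 -3.  -9.5] [-143.8   53.6]
22 [ 1.5 -2.7 -9.3] [-137.8   53.6]
25 [ 1.7 -4.5 -9.7] [-134.9   53.7]
  return _methods._mean(a, axis=axis, dtype=dtype,
  ret = ret.dtype.type(ret / rcount)
Traceback (most recent call last):
  File "h.py", line 35, in lean
    zs.append(lo+5);a.append(np.median(jx[m]));b.append(np.percentile(jy[m],3));e.append(np.percentile(jy[m],97))
                                                        ~~~~~~~~~~~~~^^^^^^^^^
IndexError: index -1 is out of bounds for axis 0 with size 0
```

The stop slid 25 mm at about 1.5 N. The side view of the leg was hidden by the gripper. I'll lower the knob home, release and look.

```bash
python3 - <<'E'
from h import *
q=down(JY); y=53.7
for z in (80,75,72,71):
    bot.servo_line(J(-135,y,z),q,speed=30); bot.dwell(.05); print(z,np.round(bot.read_state()["ft_force"],1))
bot.move_gripper(60)
bot.servo_line(J(-135,y,180),q,speed=120)
bot.move_to(J(-250,-40,300),q)
try: lean()
except Exception as e: print("hidden")
c=bot.read_camera("side"); cv2.imwrite("pics/end.png",cv2.resize(c["image"][90:360,70:350],None,fx=2.2,fy=2.2))
W=cloud(c)
for n in ("side","top"):
    if n=="top": c=bot.read_camera("top"); W=cloud(c); cv2.imwrite("pics/endtop.png",c["image"])
    z=W[...,2]; dd=W[...,:2]-JO; jx=dd@JX; jy=dd@JY
    m=(z>60)&(z<95)&(jx<-100)&(jx>-220)&(jy>20)&(jy<90)
    if m.sum(): print(n,"knob",m.sum(),jx[m].min(),jx[m].max(),np.percentile(jy[m],[2,98]),np.percentile(z[m],98))
print(bot.read_state()["clock"])
E
```

```text
80 [-1.8 -4.2 -6.6]
75 [-2.1 -4.9 -5.7]
72 [-1.6 -4.9 -2.4]
71 [-3.7 -7.1  6.9]
x- lean deg 0.0 at foot -22.5
y- lean deg -0.1 at foot -31.8
y+ lean deg 0.0 at foot 5.6
side knob 244 -151.10932954672447 -120.76094989864902 [42.24372152 66.37780772] 80.9637746647126
40.2333
```

View pics/end.png

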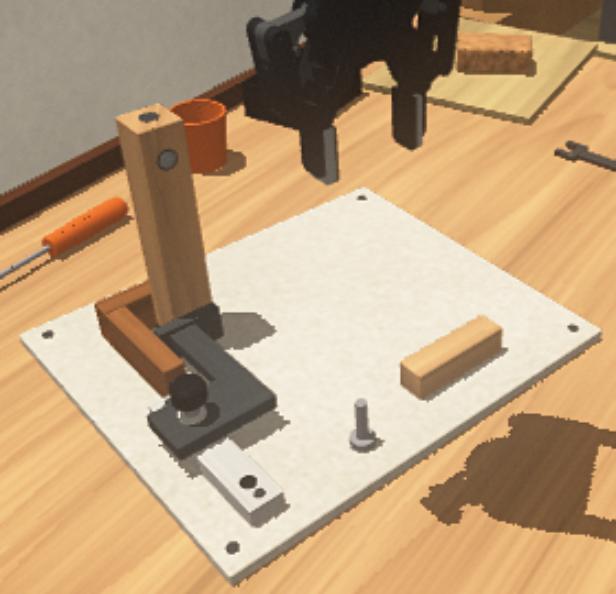

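The final picture shows the leg standing in the bay at (170,220), the stop closed against it, the knob at (187,390), and the offcut and bolt apparently untouched. I'll compare the knob height and travel with the start picture, then hand in.

```bash
python3 - <<'E'
from h import *
def knob(W):
    z=W[...,2]; dd=W[...,:2]-JO; jx=dd@JX; jy=dd@JY
    m=(z>60)&(z<95)&(jx<-100)&(jx>-220)&(jy>20)&(jy<90)
    o=(z>30)&(z<46)&(jx<-190)&(jx>-255)&(jy>-200)&(jy<-60)
    return [np.round(v,1) for v in (np.median(jx[m]),np.median(jy[m]),np.percentile(z[m],98),np.median(z[m]),o.sum(),np.median(jx[o]),np.median(jy[o]))]
print(knob(np.load("side0.npz")["W"]));print(knob(cloud(bot.read_camera("side"))))
E
```

```text
[np.float64(-168.3), np.float64(56.0), np.float64(81.3), np.float64(77.7), np.int64(584), np.float64(-209.3), np.float64(-151.4)]
[np.float64(-142.9), np.float64(56.0), np.float64(81.0), np.float64(77.5), np.int64(589), np.float64(-209.2), np.float64(-151.5)]
```

Travel is 25.4 mm, the knob is back at its start height (so the pin is home), and the offcut has not moved. Handing in.

```bash
python3 -c "
from h import *
bot.finish_job(); print(bot.read_state()['clock'])"
```

```text
the job is handed in; nothing more can be done
the job is handed in; nothing more can be done
```

The job is handed in: the leg stands on its foot in the closed bay. I raised it by the bolt domes and set it down there. Then I pulled the knob up about 15 mm, slid the stop one notch towards the leg and let the knob drop home.

**Last checks, with the gripper clear:**
- **Leg:** the lean is at most 0.1°. The foot spans about y -32 to +6 mm, inside the bay's -40 to +25. Its stop-side face is at x -22.5 mm, against the steel stop.
- **Stop and knob:** the stop travelled 25.4 mm. The knob's height matches the start to 0.3 mm, so the pin is home.
- **Bystanders:** the offcut is within about 0.1 mm of where it started. The loose bolt looked untouched in the last picture, but I did not measure it.
- **Time:** the clock read 40.2 s at the second-last check, against the 56 s limit.

**What did not go to plan:**
- **First entry:** the foot dragged and the leg leaned about 12°. I backed out, squared it up and went in again with the foot hovering, about 2 mm off the board by the commanded heights (not measured). The foot was therefore off the board briefly during that move.
- **Knob:** my grip was about 3–4 mm off, giving a side load of about 28 N while lifting. I relaxed that before sliding.
- **Bolt domes:** the grip width read about 46.7 mm where 48 mm was expected.

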